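# Pull the transport cap off a stored valve block

## Task

Pick up the bridge puller, hook it under the round mushroom cap on the square valve block and pull the cap up off its neck. The round pump wears the same cap and another square block has a hexagonal screw plug: those are not wanted. Never touch the cap with the gripper; then set the puller down upright in the shallow tray, with the cap in the tray as well (it may stay sitting in the puller).

Things in the scene. Friction and masses are not known exactly. Their poses are not given: they have to be found in the camera images.
- puller: Upright steel bridge, loose, 0.25 kg; origin: mid footprint at leg bottoms, z up. Legs 6 mm thick, 40 deep (x), at y +-43 mm, 80 clear between. Inward ledges, 40 deep, 18 to 24 mm high, leave a 42 mm slot (|y| < 21). Bridge 59 to 67 mm high. Wooden handle 22 x 22 mm, 67 to 125 mm high, on the centre. Open at both x ends: slides over a cap along x, either way round.
- cap: The wanted black cap on the valve block: round head 60 mm across, 8 thick, stem 12 across, 15 long below it, about 40 g. Origin: centre of the head's underside, z up; seated 88 mm above the block's underside. Puller ledges go under the head, one each side of the neck. Snug: about 4 to 12 N up over the first 10 mm, then free. Can stay on the ledges in the tray, stem clear of the floor.
- valve_block: Fixed square aluminium block 70 x 70 mm, 40 tall; steel neck 24 mm across in the middle of its top, from 40 to 88 mm high. Origin: centre of its underside, z up. In any of three places about 18 cm apart in a row along y; the others hold a round pump with the same cap and a square block with a hexagonal plug, neither over 105 mm tall.
- tray: Fixed shallow steel tray 160 mm (x) by 210 mm (y), walls 4 mm thick and 16 mm high, inner floor 4 mm above the bench, empty. Origin: centre of its underside, z up.
Mind the look-alikes: they are no part of the job. What is shaped like the valve_block but red is not meant.

How it is judged (in metres and radians):
On the way:
1. the puller carries the cap, its head at least 25 mm above its seat on the neck (z of cap in the frame of valve_block above 0.113 m and contact force between puller and cap above 0.05 N), for 0.2 s.
At the end, for the whole second after the job is handed in: Puller upright (0.15 rad) on the tray floor, centre within 60 mm (tray x) and 85 mm (tray y) of the tray centre, legs under 10 mm above the tray underside; cap in the tray (within 80 and 105 mm), head underside below 50 mm, in the puller or beside it; both at rest (x of puller in the frame of tray between -0.06 and 0.06 m and y of puller in the frame of tray between -0.085 and 0.085 m and z of puller in the frame of tray below 0.01 m and angle between puller's own z axis and vertical below 0.15 rad and x of cap in the frame of tray between -0.08 and 0.08 m and y of cap in the frame of tray between -0.105 and 0.105 m and z of cap in the frame of tray below 0.05 m and linear speed of each of puller, cap below 0.02 m/s); the robot touches nothing.
It fails at once if the gripper or arm touches the cap (contact force between any of the fingers, the arm and cap above 0.5 N).
It also fails if it takes over 64 s, if anything falls off the work surface, if the arm or the gripper's body presses on something with over 40 N, if the wrist force passes 120 N, or if a joint passes its speed limit or range.

## Robot

A 6-joint arm with a two-finger parallel gripper is mounted at the origin on the work surface. World frame = base frame: x ahead of the robot, y to its left, z up, the work surface at z = 0. Lengths are in m, angles in degrees, forces in N, time in s.
With the tool pointing down it reaches from about 0.4 to 0.825 m from the base axis. Payload 7 kg.
Tool frame: the origin (TCP) lies midway between the tips of the shut fingers; the grasp point (between the pads) lies 19 mm behind it (ctrl.hold_point_z is the distance from the TCP to the grasp point, in m); z points along the fingers, x is the direction in which the jaws open and shut, and the axes are right-handed (so a half turn about z gives the same grasp; the last joint's range is limited). The gripper opens to 88 mm and grips with 3 to 60 N. Pads are 19 mm wide; open, the fingers measure 130 mm over their backs; the gripper's body (78 mm by 193 mm) begins 47 mm behind the grasp point.
Start: joints at [91.278, 20.546, 0.682, 0, -70.136, -16.507], TCP at [0.177, 0.651, 0.2] pointing down, gripper open.
Joint ranges: [-176.03, 176.03], [-82.01, 121.73], [-58.28, 71.71], [-173.87, 95.51], [-174.79, -0.11], [-173.66, 173.66]. Speed limits (degrees/s): [136.94, 136.94, 172.46, 180, 180, 180].

## Interface

Orientations are given as [roll, pitch, yaw] about the fixed x, y, z axes, in that order (R = Rz(yaw) Ry(pitch) Rx(roll)).
In Python, from plant import ctrl gives the robot as it stands.
- The arm moves only by the tool apply_moves, never from a script. Its argument "motion" is a list of rows, each a list of 2 entries, a list of its own where there are three numbers: the shift along the world's x, y, z in cm, then the turn about the world's z in degrees. In form: [[[tx, ty, tz], roll], ...]. A call has 1 to 10 rows; each row is the pose to reach, as a shift and turn from the pose commanded when the call began; what a row does not reach only later rows make up. A row lasts 1/10 s, in which the tool goes at most 50 mm and 8.59 degrees, less where a joint would pass 70% of its speed; a pose out of reach is approached as far as the arm can. A call with a gripper value outside its range is refused whole. "hand" is the finger opening in cm, from 0 to 8.76, set as the call begins (left out, the last holds). The fingers move at their own pace and stop on an object; the grip force is fixed at half the most. Time passes only in rows, so rows that repeat a pose let the fingers close. It gives the time, the measured TCP pose, the force and the opening at its end, in the units of the state.
- ctrl.get_obs(): the state, without advancing time (a new reading comes with each control period).
- ctrl.snapshot(name): name is "side" or "top"; returns (picture, depth): 400x640x3 uint8, blue, green, red; 400x640 float32, m along the optical axis (not along the pixel's ray), 0 where there is no reading.
- ctrl.camera_model(name): a dict with "fx", "fy", "cx", "cy" (pixels), "cam_to_world" (4x4, takes a point from camera to world coordinates). Camera axes: x right, y down, z forward; pixel columns grow to the right and rows downward; lengths in m; the calibration is good to about 2 mm. A picture is of the moment at which its call begins. camera_model takes no time and is no camera call.
- ctrl.close_job(): hands the job in, once; it reports no verdict.
The state is a dict: "clock": time; "joint_pos": joint angles; "qvel": joint speeds; "tau": joint torques, N m; "tool_pos": TCP position; "orientation": TCP orientation; "force": force on the tool from outside, world axes, zero at the start; "moment": the same for the moment, N m; "opening": finger opening in m.
Only numpy, scipy, OpenCV 4.12 (cv2) and the standard library are available. Lean on these libraries where they do the work, as an engineer would, in place of code of your own. Each camera call takes 0.05 s, during which the arm holds its last target.

## Working session

There is one attempt and no reset: what is moved stays moved. The work goes in short steps, Python scripts to look and compute and a tool call to move; the robot and the scene stay as the last step left them, time stands still between calls to the robot, and variables do not carry over. Pictures are saved under pics/ and viewed, and the job is handed in when it is done.

Besides the shell and the picture viewer there is one more tool, called after "Call:" by a JSON object that holds its "op" and its "data". apply_moves: Moves the arm, as the interface text tells. Its arguments: {"type":"object","properties":{"motion":{"type":"array"},"hand":{"type":"number"}},"required":["motion"]}

```bash
mkdir -p pics; ls; cat > h.py <<'E'
import numpy as np,cv2
from plant import ctrl
def snap(n,tag):
    p,d=ctrl.snapshot(n); cv2.imwrite(f'pics/{tag}.png',p); np.savez(f'pics/{tag}.npz',p=p,d=d); return p,d
def pts(n,d):
    m=ctrl.camera_model(n); v,u=np.indices(d.shape)
    P=np.stack([(u-m['cx'])/m['fx']*d,(v-m['cy'])/m['fy']*d,d,np.ones_like(d)],-1)@np.array(m['cam_to_world']).T
    P=P[...,:3]; P[d==0]=np.nan; return P
E
python3 - <<'E'
from h import *
print(ctrl.get_obs())
for n in('top','side'):
    snap(n,n+'0'); m=ctrl.camera_model(n); print(n,m)
E
```

```text
pics
{'clock': 0.0, 'joint_pos': array([ 9.12796669e+01,  2.05909057e+01,  6.32057188e-01, -2.21489913e-02,
       -7.01350192e+01, -1.65064931e+01]), 'qvel': array([ 0.05049351,  0.12149401, -0.08973719,  0.17337801,  0.05938005,
        0.04384691]), 'tau': array([-2.20297239e-03, -5.82724464e+01,  2.93053633e+01,  6.99750736e+00,
        6.80579193e-03, -1.65612096e-04]), 'tool_pos': array([0.17716383, 0.65076442, 0.19900928]), 'orientation': array([-1.79993290e+02, -9.59155971e-02, -1.05234375e+02]), 'force': array([-0.0139549 , -0.71575543,  0.09578217]), 'moment': array([-0.06875077,  0.05509084, -0.02989092]), 'opening': 0.08753616516689665}
top {'fx': 439.00370222862455, 'fy': 439.00370222862455, 'cx': 317.2871064260305, 'cy': 193.17961075201038, 'cam_to_world': array([[-0.04265112, -0.97909469,  0.19888306,  0.32328133],
       [-0.99906899,  0.04308836, -0.00213102, -0.04877924],
       [-0.00648308, -0.19878878, -0.98002091,  1.08896126],
       [ 0.        ,  0.        ,  0.        ,  1.        ]])}
side {'fx': 389.9743443104613, 'fy': 389.9743443104613, 'cx': 319.3196651870844, 'cy': 198.9232255298933, 'cam_to_world': array([[-0.70894481, -0.48490404,  0.51211846,  0.0754582 ],
       [-0.70522055,  0.47934891, -0.5223874 ,  0.42051731],
       [ 0.00782434, -0.7315003 , -0.68179622,  0.71265842],
       [ 0.        ,  0.        ,  0.        ,  1.        ]])}
```

View pics/top0.png

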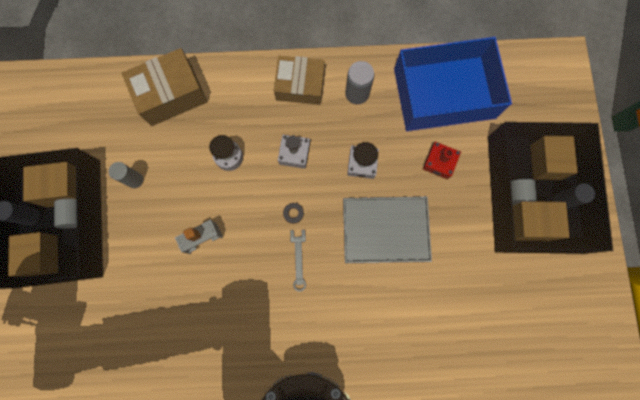

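View pics/side0.png

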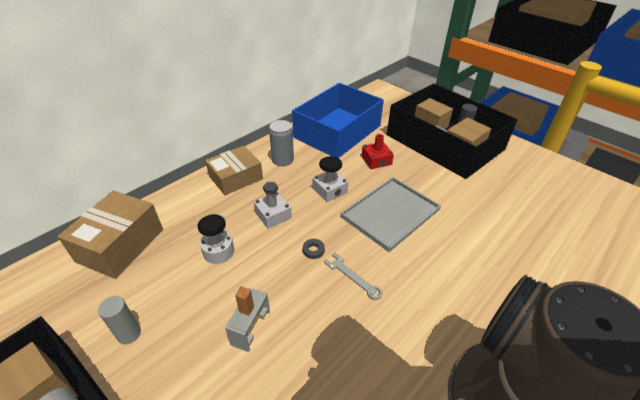

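The top view (pixels u,v) shows these candidates:
- Round pump with cap at (225,150).
- Square block with a hex plug at (293,150).
- Square block with a round black cap at (365,158). I choose this one.
- Red block at (441,158).

The puller is at (198,235) and the tray at (387,229). I'll check the choice in a close crop and measure.

```bash
python3 - <<'E'
from h import *
p=np.load('pics/top0.npz')['p'];s=np.load('pics/side0.npz')['p']
a=cv2.resize(p[125:185,325:405],(400,300),interpolation=cv2.INTER_CUBIC)
b=cv2.resize(s[145:220,295:395],(400,300),interpolation=cv2.INTER_CUBIC)
c=cv2.resize(p[205:265,160:240],(400,300),interpolation=cv2.INTER_CUBIC)
e=cv2.resize(s[280:355,205:305],(400,300),interpolation=cv2.INTER_CUBIC)
cv2.imwrite('pics/crop1.png',np.vstack([np.hstack([a,b]),np.hstack([c,e])]))
def reg(n,d,box,lo,hi):
    P=pts(n,d);u0,u1,v0,v1=box;Q=P[v0:v1,u0:u1].reshape(-1,3);Q=Q[(Q[:,2]>lo)&(Q[:,2]<hi)];return Q
for n in('top','side'):
    d=np.load(f'pics/{n}0.npz')['d']
    bx={'top':dict(cap=(340,390,138,185),pul=(170,225,212,258),tray=(335,440,188,270)),'side':dict(cap=(308,352,152,202),pul=(222,275,284,352),tray=(335,445,175,250))}[n]
    print(n)
    for k,lo,hi in(('cap',.088,.11),('cap',.034,.044),('pul',.1,.14),('pul',.054,.075),('tray',.009,.025),('pul',.01,.14)):
        Q=reg(n,d,bx[k],lo,hi)
        if len(Q)<5: print(k,lo,len(Q));continue
        r=cv2.minAreaRect((Q[:,:2]*1000).astype(np.float32))
        print(k,lo,len(Q),Q.mean(0).round(4),'z',np.percentile(Q[:,2],[5,50,95]).round(4),np.array(r[0]).round(1),np.array(r[1]).round(1),round(r[2],1))
E
```

```text
top
cap 0.088 497 [ 0.6134 -0.1681  0.0964] z [0.0934 0.0964 0.0995] [ 614.2 -168.3] [58.3 58.9] 23.3
cap 0.034 326 [ 0.5988 -0.1609  0.0401] z [0.0367 0.0403 0.043 ] [ 613.8 -168.2] [70.1 70. ] 80.0
pul 0.1 137 [0.4404 0.2339 0.1212] z [0.1048 0.1238 0.1278] [441. 236.] [22. 23.] 24.8
pul 0.054 557 [0.4402 0.2328 0.0673] z [0.0633 0.0676 0.0708] [441.6 236.2] [40.8 92.9] 24.3
tray 0.009 607 [ 0.4463 -0.2224  0.015 ] z [0.0096 0.0155 0.0191] [ 443.6 -217.4] [210.9 160.4] 88.5
pul 0.01 844 [0.4398 0.231  0.072 ] z [0.0243 0.0679 0.1256] [441.6 236.2] [40.9 92.9] 24.3
side
cap 0.088 303 [ 0.6121 -0.1663  0.0971] z [0.0922 0.0975 0.0994] [ 614.4 -170.8] [57.5 61.5] 24.1
cap 0.034 351 [ 0.6076 -0.1616  0.0407] z [0.0352 0.0412 0.0435] [ 614. -169.] [71.3 71.7] 79.9
pul 0.1 252 [0.4385 0.2377 0.119 ] z [0.1019 0.1234 0.1274] [442.1 236. ] [23.4 22.5] 25.6
pul 0.054 824 [0.4346 0.2431 0.0675] z [0.0611 0.0681 0.0704] [442.5 235.9] [41.3 93.2] 24.4
tray 0.009 773 [ 0.4513 -0.21    0.0148] z [0.0097 0.0154 0.0193] [ 472.1 -218.7] [212.9 218.8] 88.3
pul 0.01 1586 [0.4336 0.2435 0.068 ] z [0.0223 0.0681 0.1255] [442.5 236. ] [41.3 93.3] 24.4
```

View pics/crop1.png

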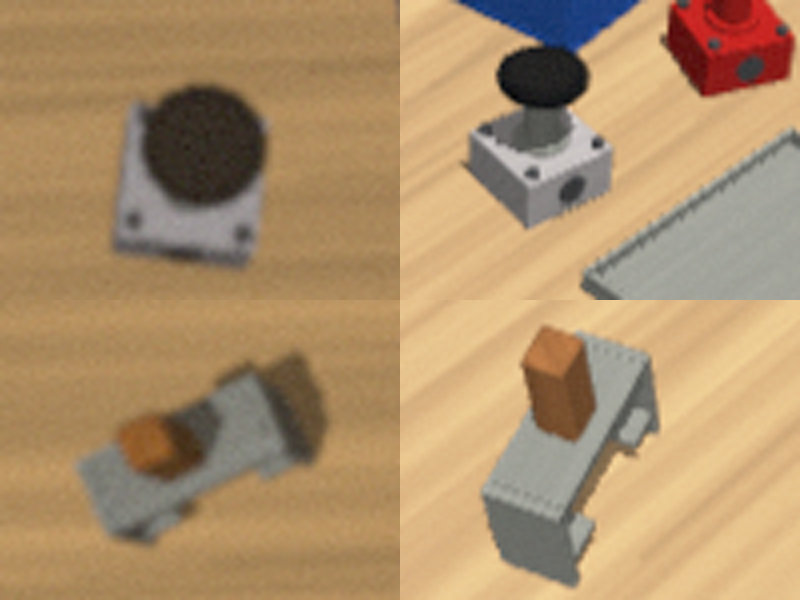

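The crop shows a grey square block under the round cap, so the choice holds. The puller is at about (0.442, 0.236) with its x axis at +24.4°. The cap is at (0.614, -0.168) and the tray at (0.444, -0.217). First I move above the puller, with the jaws along its x axis (turn of about -50.4°).

Call:
{"op": "apply_moves", "data": {"motion": [[[2.6,-4.1,1],-6],[[5.2,-8.2,2],-12],[[7.8,-12.3,2],-18],[[10.4,-16.4,2],-24],[[13,-20.5,2],-30],[[15.6,-24.6,2],-36],[[18.2,-28.7,2],-42],[[20.8,-32.8,2],-46],[[23.4,-36.9,2],-50.4],[[26.5,-41.5,0],-50.4]], "hand": 8.7}}

```text
clock: 1.1
tool_pos: [0.4392, 0.2422, 0.2049]
orientation: [179.9, 0.2, -155.7]
force: [1.1, 1.4, -0.6]
opening: 0.0873
```

Call:
{"op": "apply_moves", "data": {"motion": [[[0,0,0],0],[[0,0,0],0],[[0,0,0],0]]}}

```text
clock: 1.4
tool_pos: [0.4376, 0.2437, 0.2031]
orientation: [180.0, 0.0, -155.6]
force: [-1.1, -0.5, 1.1]
opening: 0.0872
```

Call:
{"op": "apply_moves", "data": {"motion": [[[0.4,-0.8,0],0],[[0.4,-0.8,-2.5],0],[[0.4,-0.8,-5],0],[[0.4,-0.8,-5],0],[[0.4,-0.8,-5],0]]}}

```text
clock: 1.9
tool_pos: [0.4416, 0.2357, 0.1536]
orientation: [-180.0, -0.0, -155.5]
force: [0.3, -0.6, 0.6]
opening: 0.0867
```

```bash
python3 - <<'E'
from h import *
o=ctrl.get_obs();print(o['tool_pos'],o['orientation'])
p,d=snap('side','side1');q,d2=snap('top','top1')
a=cv2.resize(p[200:380,170:350],(400,400));b=cv2.resize(q[170:290,130:250],(400,400))
cv2.imwrite('pics/c2.png',np.hstack([a,b]))
E
```

```text
[0.44161508 0.2357117  0.15355244] [-1.79961294e+02 -1.33036022e-02 -1.55535072e+02]
```

View pics/c2.png

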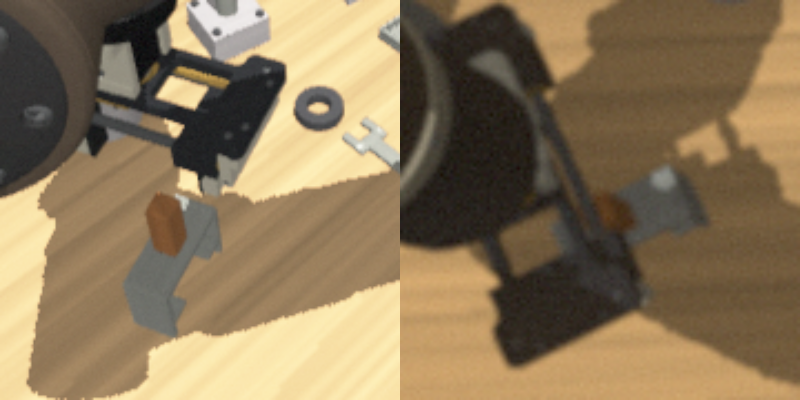

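The side and top crops show the open fingers either side of the handle, at about (165,220) in the side crop. I descend and grip.

Call:
{"op": "apply_moves", "data": {"motion": [[[0,0,-2],0],[[0,0,-4],0],[[0,0,-6],0],[[0,0,-7],0],[[0,0,-7],0],[[0,0,-7],0]]}}

```text
clock: 2.6
tool_pos: [0.4422, 0.2358, 0.084]
orientation: [180.0, 0.1, -155.6]
force: [0.1, -0.4, -0.2]
opening: 0.087
```

Call:
{"op": "apply_moves", "data": {"motion": [[[0,0,0],0],[[0,0,0],0],[[0,0,0],0],[[0,0,0],0],[[0,0,0],0],[[0,0,0],0],[[0,0,0],0],[[0,0,0],0],[[0,0,0],0],[[0,0,0],0]], "hand": 0}}

```text
clock: 3.6
tool_pos: [0.4416, 0.2353, 0.083]
orientation: [180.0, -0.0, -155.6]
force: [-0.2, -0.4, -0.6]
opening: 0.0219
```

Call:
{"op": "apply_moves", "data": {"motion": [[[0,0,2],0],[[0,0,4],0],[[0,0,6],0],[[0,0,8],0],[[0,-3,8],-4],[[0,-6,8],-8],[[0,-9,8],-12],[[0,-12,8],-16],[[0.5,-15,8],-20],[[1,-18,8],-24.4]]}}

```text
clock: 4.6
tool_pos: [0.451, 0.054, 0.1628]
orientation: [180.0, -0.0, 179.8]
force: [0.8, -0.2, -2.5]
opening: 0.0214
```

Call:
{"op": "apply_moves", "data": {"motion": [[[0.5,-3,0],0],[[1,-6,0],0],[[1.5,-9,0],0],[[2,-12,0],0],[[3,-15,0],0],[[3.5,-18,0],0],[[4,-20,0],0],[[4,-22,0],0],[[4,-22,0],0],[[4,-22,0],0]]}}

```text
clock: 5.6
tool_pos: [0.491, -0.1649, 0.1624]
orientation: [180.0, -0.1, 179.9]
force: [0.0, 1.0, -2.5]
opening: 0.0217
```

```bash
python3 - <<'E'
from h import *
o=ctrl.get_obs();print(o['tool_pos'],o['orientation'],o['joint_pos'],o['opening'])
p,d=snap('side','side2');q,d2=snap('top','top2')
a=cv2.resize(p[130:290,220:420],(500,400));b=cv2.resize(q[120:240,300:420],(300,300))
cv2.imwrite('pics/c3.png',np.hstack([a,cv2.copyMakeBorder(b,0,100,0,0,0)]))
E
```

```text
[ 0.49102848 -0.16488744  0.16242865] [ 1.79983089e+02 -6.76562496e-02  1.79888588e+02] [ 3.15394354e+00  7.46449444e+00 -2.20178268e+01 -2.38062741e-02
 -6.05842641e+01 -3.25366130e+00] 0.021660483684627058
```

View pics/c3.png

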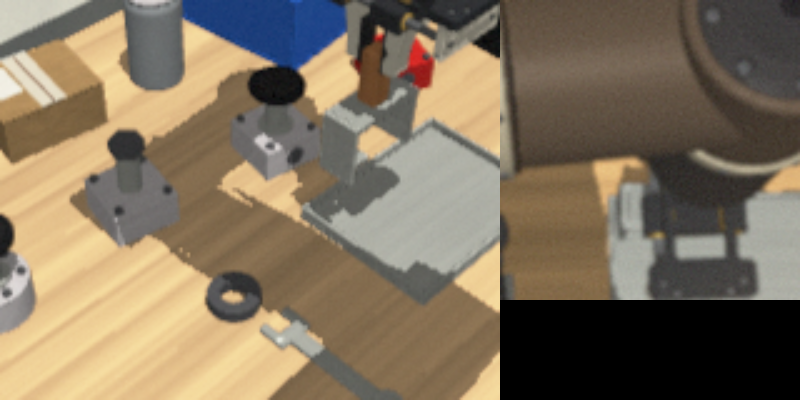

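The side crop shows the puller held upright at (370,110), in front of the cap at (277,85). I'll measure the puller's actual pose in the hand.

```bash
cat > m.py <<'E'
from h import *
import sys
def held(tag,box,zlo,zhi):
    z=np.load(f'pics/{tag}.npz');P=pts('side',z['d']);u0,u1,v0,v1=box
    P=P[v0:v1,u0:u1].reshape(-1,3);c=z['p'][v0:v1,u0:u1].reshape(-1,3).astype(int)
    P=P[(P[:,2]>zlo)&(P[:,2]<zhi)]
    r=cv2.minAreaRect((P[:,:2]*1000).astype(np.float32));print(tag,len(P),P.mean(0).round(4),np.round(r[0],1),np.round(r[1],1),round(r[2],2))
    for a in(0,1):print(np.percentile(P[:,a],[1,50,99]).round(4))
E
python3 - <<'E'
from m import *
P=pts('side',np.load('pics/side2.npz')['d'])[160:205,345:390]
h,e=np.histogram(P[...,2][np.isfinite(P[...,2])],bins=np.arange(0,.24,.006));print([(round(x,3),int(k)) for x,k in zip(e,h)])
held('side2',(345,392,160,210),.139,.153)
held('side2',(345,392,160,210),.07,.136)
E
```

```text
[(np.float64(0.0), 660), (np.float64(0.006), 185), (np.float64(0.012), 76), (np.float64(0.018), 32), (np.float64(0.024), 10), (np.float64(0.03), 6), (np.float64(0.036), 7), (np.float64(0.042), 4), (np.float64(0.048), 0), (np.float64(0.054), 0), (np.float64(0.06), 0), (np.float64(0.066), 0), (np.float64(0.072), 0), (np.float64(0.078), 8), (np.float64(0.084), 38), (np.float64(0.09), 35), (np.float64(0.096), 39), (np.float64(0.102), 127), (np.float64(0.108), 46), (np.float64(0.114), 42), (np.float64(0.12), 36), (np.float64(0.126), 41), (np.float64(0.132), 33), (np.float64(0.138), 58), (np.float64(0.144), 338), (np.float64(0.15), 30), (np.float64(0.156), 27), (np.float64(0.162), 24), (np.float64(0.168), 23), (np.float64(0.174), 28), (np.float64(0.18), 10), (np.float64(0.186), 0), (np.float64(0.192), 2), (np.float64(0.198), 0), (np.float64(0.204), 0), (np.float64(0.21), 0), (np.float64(0.216), 0), (np.float64(0.222), 0), (np.float64(0.228), 0)]
side2 408 [ 0.4854 -0.1536  0.147 ] [ 489.4 -164.6] [94.4 42.3] 88.96
[0.47   0.4828 0.5105]
[-0.2094 -0.147  -0.1178]
side2 432 [ 0.485  -0.1487  0.1083] [ 490.8 -163.8] [41.1 94.4] 0.02
[0.4705 0.4826 0.5093]
[-0.2084 -0.1203 -0.1172]
```

Call:
{"op": "apply_moves", "data": {"motion": [[[0,-0.4,-1],0],[[0,-0.4,-2],0],[[0,-0.4,-3],0],[[0,-0.4,-3],0],[[1.5,-0.4,-3],0],[[3,-0.4,-3],0],[[3,-0.4,-3],0]]}}

```text
clock: 6.4
tool_pos: [0.5246, -0.1687, 0.1332]
orientation: [-180.0, 0.1, -180.0]
force: [0.1, 1.0, -1.6]
opening: 0.0218
```

```bash
python3 - <<'E'
from m import *
o=ctrl.get_obs();print(o['tool_pos'],o['orientation'],o['force'])
p,d=snap('side','side3')
cv2.imwrite('pics/c4.png',cv2.resize(p[130:250,280:440],(800,600)))
held('side3',(335,392,150,215),.109,.124)
E
```

```text
[ 0.52455248 -0.16874732  0.13321669] [-1.79967377e+02  8.85983847e-02 -1.79990175e+02] [ 0.10835491  1.03010743 -1.55169083]
side3 383 [ 0.5191 -0.1576  0.1178] [ 523.2 -167.9] [93.5 40.5] 88.63
[0.5038 0.5163 0.5435]
[-0.213  -0.1515 -0.1217]
```

View pics/c4.png

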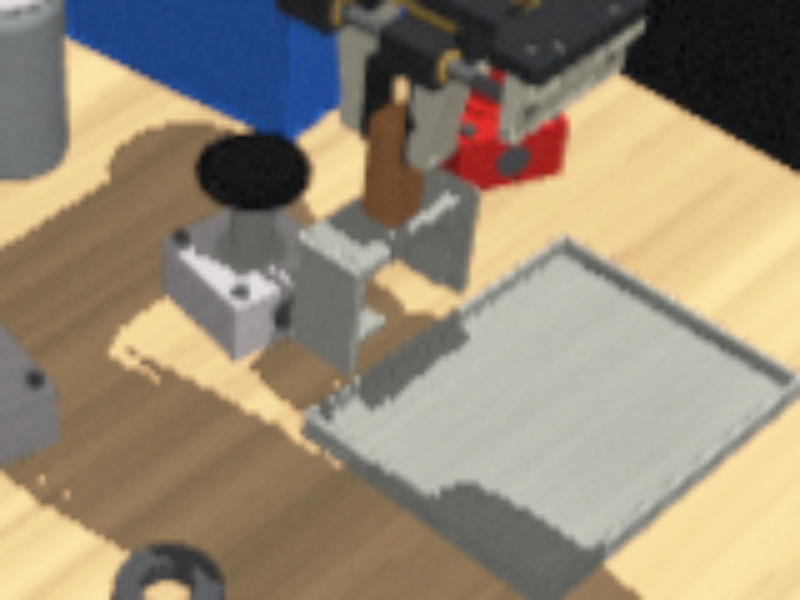

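Call:
{"op": "apply_moves", "data": {"motion": [[[1,0,0],0],[[2,0,0],0],[[3,0,0],0],[[4,0,0],0],[[5,0,0],0],[[6,0,0],0],[[7,0,0],0],[[8,0,0],0],[[9,0,0],0],[[9,0,0],0]]}}

```text
clock: 7.45
tool_pos: [0.6129, -0.1687, 0.1327]
orientation: [-180.0, 0.0, 180.0]
force: [0.1, 0.0, -2.8]
opening: 0.0216
```

```bash
python3 - <<'E'
from m import *
o=ctrl.get_obs();print(o['tool_pos'],o['orientation'],o['force'])
p,d=snap('side','side4')
cv2.imwrite('pics/c5.png',cv2.resize(p[110:230,250:410],(800,600)))
held('side4',(295,352,120,185),.109,.124)
E
```

```text
[ 0.61289781 -0.16874117  0.13268479] [-1.79989809e+02  6.76037724e-03  1.79982128e+02] [ 0.1270047   0.00895537 -2.83216944]
side4 348 [ 0.6073 -0.1598  0.1173] [ 611.7 -167.8] [94.8 42.1] 89.28
[0.5919 0.6051 0.6324]
[-0.2143 -0.1542 -0.122 ]
```

View pics/c5.png

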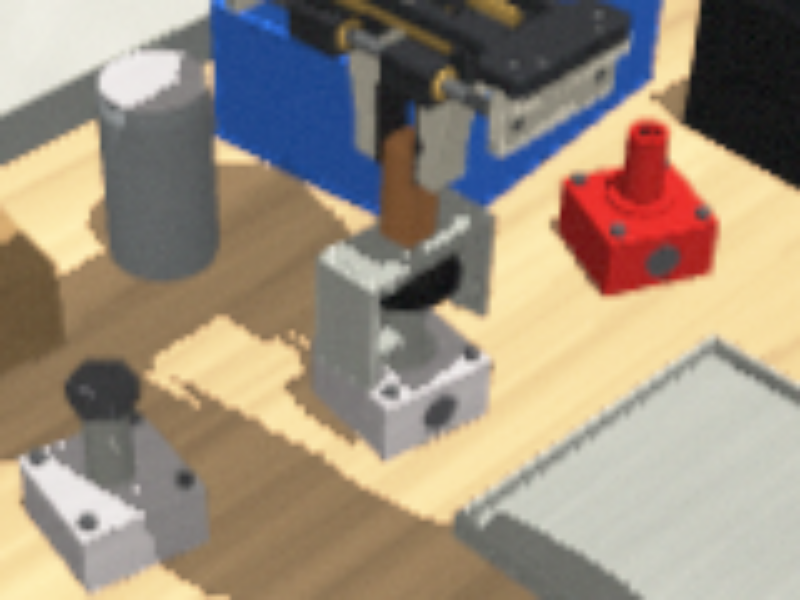

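The side crop shows the cap inside the puller, with a ledge each side of the neck. I lift slowly.

Call:
{"op": "apply_moves", "data": {"motion": [[[0.2,0,0.3],0],[[0.2,0,0.7],0],[[0.2,0,1.0],0],[[0.2,0,1.3],0],[[0.2,0,1.6],0],[[0.2,0,1.9],0],[[0.2,0,2.2],0],[[0.2,0,2.5],0],[[0.2,0,2.8],0],[[0.2,0,3.1],0]]}}

```text
clock: 8.5
tool_pos: [0.6143, -0.169, 0.1654]
orientation: [-180.0, 0.1, 180.0]
force: [0.3, 0.3, -2.9]
opening: 0.0217
```

Call:
{"op": "apply_moves", "data": {"motion": [[[0,0,0.5],0],[[0,0,1.0],0],[[0,0,1.5],0],[[0,0,2],0],[[0,0,2.5],0],[[0,0,3],0],[[0,0,3.5],0],[[0,0,4],0],[[0,0,4],0],[[0,0,4],0]]}}

```text
clock: 9.5
tool_pos: [0.6136, -0.1687, 0.204]
orientation: [180.0, 0.0, 180.0]
force: [0.0, -0.0, -2.7]
opening: 0.0217
```

```bash
python3 - <<'E'
from m import *
o=ctrl.get_obs();print(o['tool_pos'],o['orientation'],o['force'])
p,d=snap('side','side5')
cv2.imwrite('pics/c6.png',cv2.resize(p[80:200,250:410],(800,600)))
held('side5',(295,352,85,155),.180,.194)
E
```

```text
[ 0.61358327 -0.16866914  0.20400112] [1.79992359e+02 4.36634227e-03 1.79967837e+02] [ 0.03964716 -0.03470124 -2.66956989]
side5 368 [ 0.6076 -0.1597  0.1885] [ 613.2 -167.9] [94.8 42.8] 89.87
[0.5923 0.6046 0.6331]
[-0.2142 -0.1533 -0.1216]
```

View pics/c6.png

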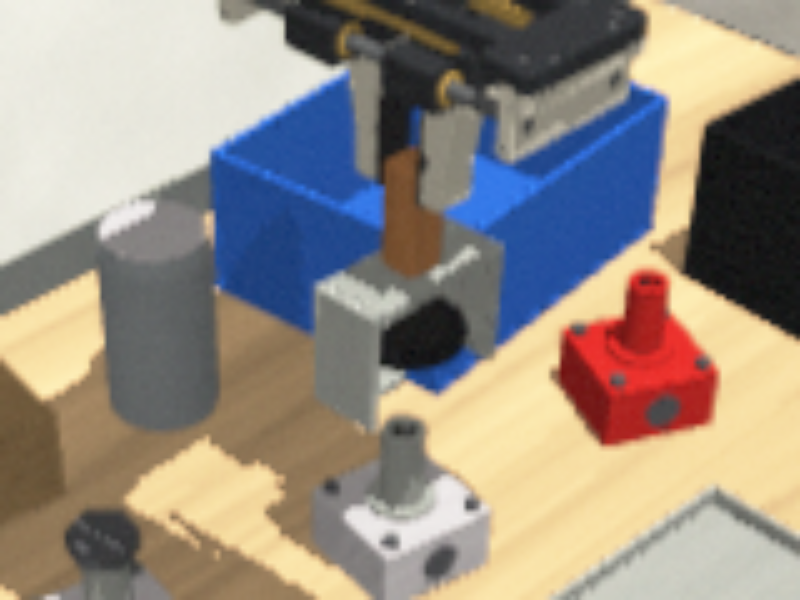

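The bore of the neck is open at (405,425) in the crop, and the cap sits in the puller. I carry it gently to the tray.

Call:
{"op": "apply_moves", "data": {"motion": [[[-1,0,0],0],[[-2.5,0,0],0],[[-4.5,-0.5,0],0],[[-6.5,-1,0],0],[[-8.5,-2,0],0],[[-10.5,-3,0],0],[[-12.5,-4,0],0],[[-14.5,-4.5,0],0],[[-16,-4.9,0],0],[[-17,-4.9,0],0]]}}

```text
clock: 10.55
tool_pos: [0.4421, -0.2182, 0.2041]
orientation: [180.0, 0.0, 179.9]
force: [0.6, -0.1, -3.0]
opening: 0.0222
```

Call:
{"op": "apply_moves", "data": {"motion": [[[0,0,0],0],[[0,0,-1],0],[[0,0,-2.5],0],[[0,0,-4],0],[[0,0,-5.5],0],[[0,0,-7],0],[[0,0,-8],0],[[0,0,-9],0],[[0,0,-9],0],[[0,0,-9],0]]}}

```text
clock: 11.55
tool_pos: [0.4439, -0.2178, 0.114]
orientation: [-180.0, -0.0, 180.0]
force: [0.4, 0.1, -3.0]
opening: 0.0219
```

```bash
python3 - <<'E'
from m import *
o=ctrl.get_obs();print(o['tool_pos'],o['orientation'],o['force'])
p,d=snap('side','side6')
cv2.imwrite('pics/c7.png',cv2.resize(p[120:270,300:500],(800,600)))
held('side6',(345,430,140,220),.088,.108)
E
```

```text
[ 0.44387322 -0.21776608  0.11400837] [-1.79989071e+02 -1.47405401e-02  1.79987428e+02] [ 0.38590169  0.05625261 -3.00185802]
side6 393 [ 0.4388 -0.2045  0.0987] [ 443.3 -216.6] [94.7 40.7] 89.49
[0.4236 0.4363 0.4634]
[-0.2632 -0.1998 -0.1704]
```

View pics/c7.png

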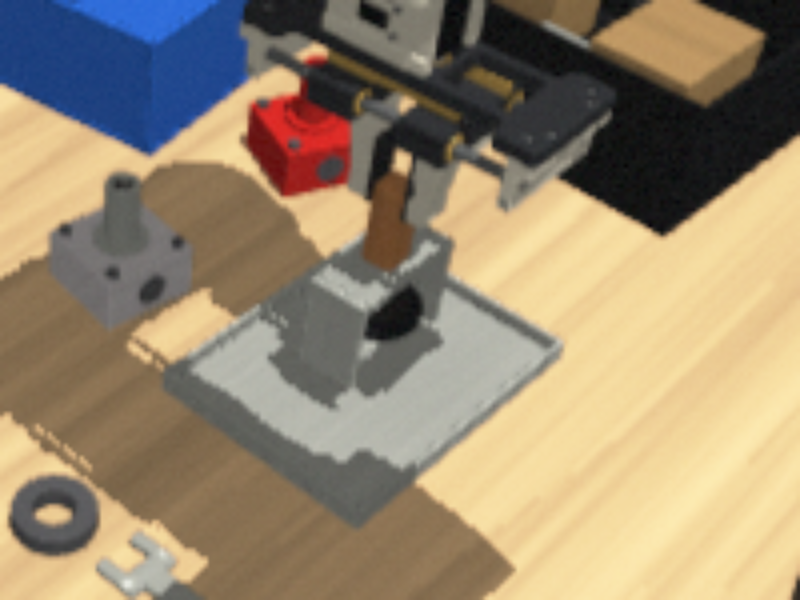

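The puller is over the tray centre. I lower it to touch.

Call:
{"op": "apply_moves", "data": {"motion": [[[0,0,-1],0],[[0,0,-1.8],0],[[0,0,-2.2],0],[[0,0,-2.4],0],[[0,0,-2.5],0],[[0,0,-2.6],0],[[0,0,-2.6],0]]}}

```text
clock: 12.3
tool_pos: [0.4437, -0.2177, 0.0881]
orientation: [-180.0, 0.0, 180.0]
force: [-0.6, 0.0, -2.5]
opening: 0.0216
```

Call:
{"op": "apply_moves", "data": {"motion": [[[0,0,-0.05],0],[[0,0,-0.1],0],[[0,0,-0.1],0]]}}

```text
clock: 12.6
tool_pos: [0.4438, -0.2178, 0.0872]
orientation: [-180.0, 0.0, 180.0]
force: [-0.6, 0.3, -1.2]
opening: 0.022
```

Force is dropping, so the legs are close to contact.

Call:
{"op": "apply_moves", "data": {"motion": [[[0,0,-0.05],0],[[0,0,-0.05],0]]}}

```text
clock: 12.8
tool_pos: [0.4441, -0.2177, 0.0871]
orientation: [-180.0, 0.1, 180.0]
force: [-0.6, 2.9, 4.4]
opening: 0.0222
```

Call:
{"op": "apply_moves", "data": {"motion": [[[0,0,-0.05],0],[[0,0,-0.05],0]]}}

```text
clock: 13.0
tool_pos: [0.4443, -0.2177, 0.087]
orientation: [-180.0, 0.1, 180.0]
force: [0.6, 4.0, 8.8]
opening: 0.0215
```

Call:
{"op": "apply_moves", "data": {"motion": [[[0,0,0],0],[[0,0,0],0],[[0,0,0],0],[[0,0,0],0],[[0,0,0],0],[[0,0,0],0],[[0,0,0],0],[[0,0,0],0]], "hand": 6}}

```text
clock: 13.8
tool_pos: [0.4436, -0.2177, 0.086]
orientation: [180.0, -0.0, 180.0]
force: [0.2, -0.0, -0.0]
opening: 0.06
```

Call:
{"op": "apply_moves", "data": {"motion": [[[0,0,1],0],[[0,0,2.5],0],[[0,0,4],0],[[0,0,6],0],[[0,0,8],0],[[0,0,10],0],[[0,0,12],0],[[0,0,14],0],[[0,0,14],0],[[0,0,14],0]]}}

```text
clock: 14.8
tool_pos: [0.4437, -0.2177, 0.2268]
orientation: [180.0, 0.1, 180.0]
force: [-0.0, 0.4, -0.6]
opening: 0.0599
```

```bash
python3 - <<'E'
from m import *
o=ctrl.get_obs();print(o['tool_pos'],o['force'],o['opening'])
p,d=snap('side','side7')
cv2.imwrite('pics/c8.png',cv2.resize(p[120:270,300:500],(800,600)))
held('side7',(345,430,140,230),.062,.08)
held('side7',(345,430,140,230),.1,.14)
E
```

```text
[ 0.44372502 -0.21768598  0.22681707] [-0.02929975  0.35050585 -0.64183517] 0.05987552023750467
side7 416 [ 0.4562 -0.2207  0.0717] [ 500.  -285.7] [ 88.7 272.2] 39.44
[0.4236 0.4393 0.6134]
[-0.3681 -0.2036 -0.1704]
side7 163 [ 0.4413 -0.2119  0.1199] [ 443.  -215.9] [22.6 23.4] 87.61
[0.4323 0.4405 0.4542]
[-0.2263 -0.2087 -0.2048]
```

View pics/c8.png

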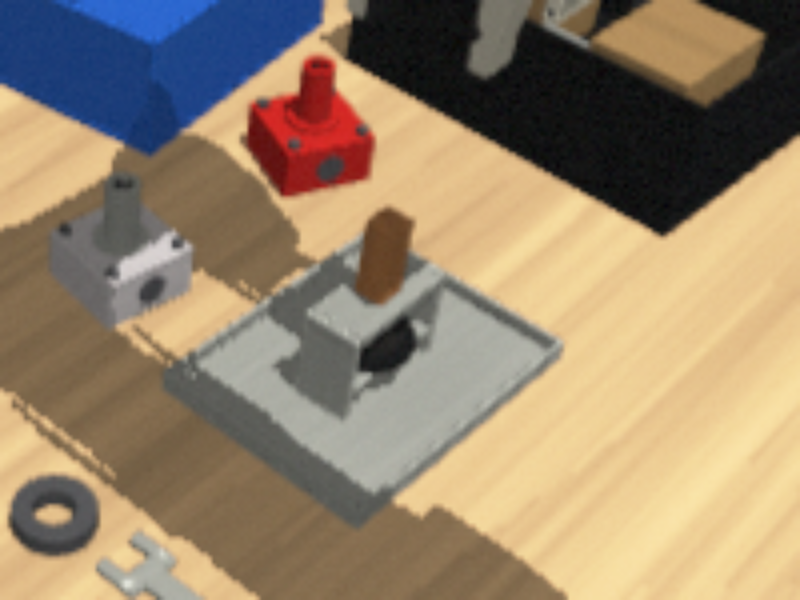

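The puller stands upright at the tray centre with the cap inside it, and the gripper is clear.

```bash
python3 -c "
from plant import ctrl
print(ctrl.close_job())"
```

```text
the job is handed in; nothing more can be done
None
```

The job is done and handed in at about 15 s of the 64 s allowed; no verdict was reported.

- **What I did:** I gripped the puller by its handle and slid its ledges under the cap on the grey square valve block, leaving the round pump, the hex-plug block and the red block alone. I pulled the cap off, carried both to the tray, set them down, opened the gripper and raised it clear.
- **The lift:** With the cap sitting in the puller, I raised it to about 55 mm above its seat, estimated from the puller's height. A picture showed the bare neck.
- **Last checks:** The puller stands upright at about (0.443, -0.216), within 2 mm of the tray centre at (0.444, -0.217). Its bridge top is about 71 mm above the bench, so the legs are on the tray floor. The cap is in the puller, and the wrist force is close to zero.
- **Checks that failed or disagreed:**
  - The outline fitted to the puller's bridge in the last picture was spoiled by stray points from other objects. I used the handle position and the picture instead.
  - The first side-view tray outline was spoiled the same way, so I took the tray position from the top view.
  - The wrist force readings between moves never showed the cap coming off its neck; only the pictures did.

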